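# Line up the tablet bottles by size

## Task

Line the four brown tablet bottles up in order of size on the wooden board, each standing upright and centred on its own ring mark: the largest at the end of the row where the steel bowl stands, the smallest at the end by the carton. Never lay or knock a bottle over, and leave the bowl and the carton where they are.

Things in the scene. Friction and masses are not known exactly. Their poses are not given: they have to be found in the camera images.
- bottle_a_center (a point): the smallest of four look-alike upright brown tablet bottles with white screw caps and paper labels: 30 mm in diameter, 44 mm tall overall (the top 14 mm is the slightly narrower cap). The point is its centre, 22 mm above its underside; z points up out of the cap.
- bottle_b_center (a point): the second smallest of four look-alike upright brown tablet bottles with white screw caps and paper labels: 38 mm in diameter, 58 mm tall overall (the top 15 mm is the slightly narrower cap). The point is its centre, 29 mm above its underside; z points up out of the cap.
- bottle_c_center (a point): the second largest of four look-alike upright brown tablet bottles with white screw caps and paper labels: 46 mm in diameter, 72 mm tall overall (the top 16 mm is the slightly narrower cap). The point is its centre, 36 mm above its underside; z points up out of the cap.
- bottle_d_center (a point): the largest of four look-alike upright brown tablet bottles with white screw caps and paper labels: 54 mm in diameter, 86 mm tall overall (the top 17 mm is the slightly narrower cap). The point is its centre, 43 mm above its underside; z points up out of the cap.
- mark1: the leftmost (the end towards +y) of four identical flat ring marks (pale disc, dark rim, dark centre dot), 70 mm across, in one straight row 90 mm apart, printed flat on a fixed wooden board (100 mm deep, 570 mm long, 12 mm thick, lying on the counter). The origin is the ring's centre on the board's upper face, 12 mm above the counter; y runs along the row, x across it.
- mark2: the second from the left (from +y) of four identical flat ring marks (pale disc, dark rim, dark centre dot), 70 mm across, in one straight row 90 mm apart, printed flat on a fixed wooden board (100 mm deep, 570 mm long, 12 mm thick, lying on the counter). The origin is the ring's centre on the board's upper face, 12 mm above the counter; y runs along the row, x across it.
- mark3: the third from the left of four identical flat ring marks (pale disc, dark rim, dark centre dot), 70 mm across, in one straight row 90 mm apart, printed flat on a fixed wooden board (100 mm deep, 570 mm long, 12 mm thick, lying on the counter). The origin is the ring's centre on the board's upper face, 12 mm above the counter; y runs along the row, x across it.
- mark4: the rightmost (the end towards -y) of four identical flat ring marks (pale disc, dark rim, dark centre dot), 70 mm across, in one straight row 90 mm apart, printed flat on a fixed wooden board (100 mm deep, 570 mm long, 12 mm thick, lying on the counter). The origin is the ring's centre on the board's upper face, 12 mm above the counter; y runs along the row, x across it.
- bowl: a round steel bowl, 72 mm across and 36 mm tall, standing loose on the board 103 mm beyond the last ring at one end of the row (either end, it changes). Origin at the centre of its underside.
- carton: a small white and blue carton, 50 x 50 mm and 40 mm tall, standing loose on the board 103 mm beyond the last ring at the other end of the row. Origin at the centre of its underside.

How it is judged:
By the outcome, as a careful person would: the job done as asked, in the order asked, and still so for the second after the job is handed in, with the robot touching nothing.
It also fails if it takes over 115 s, if anything falls off the work surface, if the arm or the gripper's body presses on something with over 40 N, if the wrist force passes 120 N, or if a joint passes its speed limit or range.

## Robot

A 6-joint arm with a two-finger parallel gripper is mounted at the origin on the work surface. World frame = base frame: x ahead of the robot, y to its left, z up, the work surface at z = 0. Lengths are in mm, angles in degrees, forces in N, time in s.
With the tool pointing down it reaches from about 350 to 850 mm from the base axis. Payload 8.1 kg.
Tool frame: the origin (TCP) lies midway between the tips of the shut fingers; the grasp point (between the pads) lies 19 mm behind it; x points along the fingers, y is the direction in which the jaws open and shut, and the axes are right-handed (so a half turn about x gives the same grasp; the last joint's range is limited). The gripper opens to 85 mm and grips with 20 to 120 N. Pads are 22 mm wide; open, the fingers measure 114 mm over their backs; the gripper's body (76 mm by 85 mm) begins 54 mm behind the grasp point. The pads swing forward as they close: fully open they stand 13 mm farther back than shut.
Start: joints at [63.002, 7.471, 85.268, -0, 87.261, -4.893], TCP at [225.76, 555.912, 231.292] pointing down, gripper open.
Joint ranges: [-169.43, 169.43], [-51.17, 129.36], [1.28, 143.12], [-76.62, 256.62], [0, 156.53], [-152.29, 152.29]. Speed limits (degrees/s): [136.94, 136.94, 159.86, 180, 180, 180].

## Interface

Orientations are given as [roll, pitch, yaw] about the fixed x, y, z axes, in that order (R = Rz(yaw) Ry(pitch) Rx(roll)).
In Python, from bench import r gives the robot as it stands.
- The arm moves only by the tool move_arm, never from a script. Its argument "deltas" is a list of rows, each a list of 2 entries, a list of its own where there are three numbers: the shift along the tool's x, y, z in mm, then the turn about the tool's x in degrees. A call has 1 to 12 rows; each row is the pose to reach, as a shift and turn from the pose measured when the call began, along the tool's axes at that moment; what a row does not reach only later rows make up. A row lasts 1/8 s, in which the tool goes at most 62.5 mm and 10.7 degrees, less where a joint would pass 70% of its speed; a pose out of reach is approached as far as the arm can. A call with a gripper value outside its range is refused whole. "jaw" is the opening, from -1 (shut) to 1 (fully open), set as the call begins (left out, the last holds). The fingers move at their own pace and stop on an object; "squeeze" is the grip in N (left out, the last holds). Time passes only in rows, so rows that repeat a pose let the fingers close. It gives the time, the measured TCP pose, the force and the opening at its end, in the units of the state.
- r.sense(): the state, without advancing time (a new reading comes with each control period).
- r.snapshot(name): name is "scene" or "top"; returns (picture, depth): 480x640x3 uint8, red, green, blue; 480x640 float32, mm along the optical axis (not along the pixel's ray), 0 where there is no reading.
- r.get_calibration(name): a dict with "fovy" (degrees; the focal length in pixels is half the picture's height over the tangent of half this angle, whatever the lens; pixels are square), "cx", "cy" (the principal point, pixels), "position" and "attitude" of the camera in the world. Camera axes: x right, y down, z forward; pixel columns grow to the right and rows downward; lengths in mm; the calibration is good to about 2 mm. A picture is of the moment at which its call begins. get_calibration takes no time and is no camera call.
- r.hand_in(): hands the job in, once; it reports no verdict.
The state is a dict: "time": time; "joint_pos": joint angles; "qd": joint speeds; "joint_efforts": joint torques, N m; "tool_pos": TCP position; "tcp_rot": TCP orientation; "ft_force": force on the tool from outside, world axes, zero at the start; "wrist_torque": the same for the moment, N m; "finger_gap": finger opening in mm.
Only numpy, scipy, OpenCV 4.12 (cv2) and the standard library are available. Lean on these libraries where they do the work, as an engineer would, in place of code of your own. Each camera call takes 0.05 s, during which the arm holds its last target. There are 200 camera calls.

## Working session

There is one attempt and no reset: what is moved stays moved. The work goes in short steps, Python scripts to look and compute and a tool call to move; the robot and the scene stay as the last step left them, time stands still between calls to the robot, and variables do not carry over. Pictures are saved under pics/ and viewed, about 12 in all and at most 16, crops included, and the job is handed in when it is done.

Besides the shell and the picture viewer there is one more tool, called in YAML: its name, and indented under it one key for each argument. move_arm: Moves the arm, as the interface text tells. Its arguments: {"type":"object","properties":{"deltas":{"type":"array","items":{"type":"array"}},"jaw":{"type":"number"},"squeeze":{"type":"number"}},"required":["deltas"]}

```bash
mkdir -p pics; ls
python3 - <<'E'
from bench import r
import cv2,json
for n in("scene","top"):
    p,d=r.snapshot(n); cv2.imwrite(f"pics/{n}0.png",p[:,:,::-1]); print(n,r.get_calibration(n))
print(r.sense())
E
```

```text
pics
scene {'fovy': 57.52142877363907, 'cx': 315.4337347626877, 'cy': 241.4111624054187, 'position': array([935.26290219, 427.46410098, 538.52689252]), 'attitude': array([-128.51321156,   -0.47315576,  138.95367841])}
top {'fovy': 46.410197709815165, 'cx': 317.65716588746017, 'cy': 241.8180770686236, 'position': array([ 440.25158416,   -7.64250493, 1248.82062976]), 'attitude': array([-173.56959703,    0.56958373,  -91.40651813])}
{'time': 0.1, 'joint_pos': array([ 6.30004502e+01,  7.50888248e+00,  8.53242107e+01, -8.75446837e-06,
        8.72600143e+01, -4.89454166e+00]), 'qd': array([-0.10296201, -0.09070787, -0.11529865,  0.09567728,  0.07291957,
        0.0424102 ]), 'joint_efforts': array([ 1.03862803e-03, -5.70944953e+01, -5.01946127e+01,  8.27263761e-06,
        7.89517129e-03,  5.95578422e-05]), 'tool_pos': array([225.5537856 , 555.46213528, 230.35788466]), 'tcp_rot': array([ -94.88916099,   89.90689247, -116.99416869]), 'ft_force': array([-0.2330622 , -0.59229819,  0.00934663]), 'wrist_torque': array([ 0.01735944, -0.03091422,  0.01790758]), 'finger_gap': 85.20877365185507}
```

View pics/top0.png

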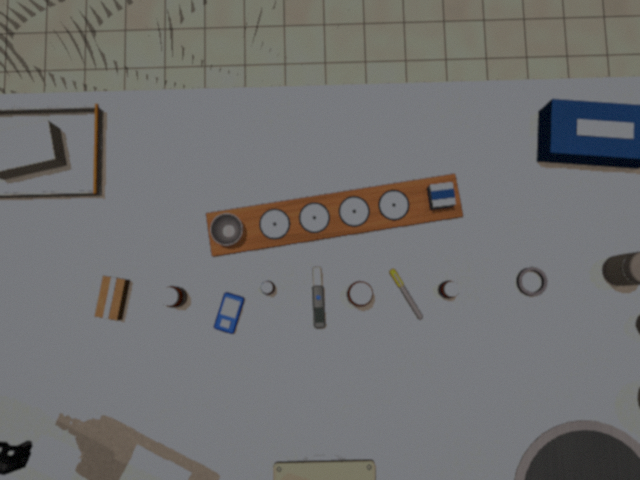

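View pics/scene0.png

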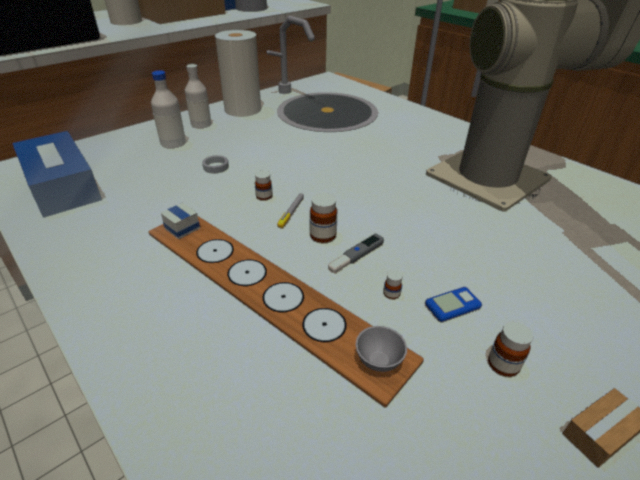

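The top view shows the bowl at the left end (px 227,230, towards +y) and the carton at the right (442,195). The ring centres are near (275,224), (314,217), (354,211) and (394,205). The bottles are near (172,297), (268,288), (360,294) and (449,290). The scene view agrees with this, and all four bottles are upright and clear of each other.

```bash
cat > h.py <<'E'
from bench import r
import numpy as np, cv2
from scipy.spatial.transform import Rotation as R
from scipy.optimize import least_squares
def cam(n):
    c=r.get_calibration(n); f=240/np.tan(np.radians(c["fovy"]/2))
    return c,f,R.from_euler("xyz",c["attitude"],degrees=True).as_matrix()
def cloud(n,d):
    c,f,M=cam(n); v,u=np.mgrid[:480,:640]
    p=np.stack([(u-c["cx"])/f*d,(v-c["cy"])/f*d,d],-1)@M.T+c["position"]; p[d<=0]=np.nan; return p
def onplane(n,u,v,z):
    c,f,M=cam(n); q=M@[(u-c["cx"])/f,(v-c["cy"])/f,1]; return c["position"]+q*(z-c["position"][2])/q[2]
def proj(n,P):
    c,f,M=cam(n); q=(np.asarray(P)-c["position"])@M; return q[:2]/q[2]*f+[c["cx"],c["cy"]]
E
python3 - <<'E'
from h import *
import h
guess={"top":dict(b=[(172,297),(268,288),(360,294),(449,290)],m=[(275,224),(314,217),(354,211),(394,205)]),
"scene":dict(b=[(510,348),(393,285),(323,218),(263,186)],m=[(324,324),(283,296),(247,272),(215,250)])}
for n in guess:
    p,d=r.snapshot(n); P=cloud(n,d); print(n)
    for u,v in guess[n]["b"]:
        w=30; Q=P[v-w:v+w,u-w:u+w].reshape(-1,3); c0=P[v,u]
        Q=Q[(Q[:,2]>15)&(np.hypot(*(Q[:,:2]-c0[:2]).T)<45)]
        top=np.percentile(Q[:,2],95); T=Q[Q[:,2]>top-5]
        (cx,cy),rad=cv2.minEnclosingCircle(T[:,:2].astype(np.float32))
        print(" bottle",(u,v),"ztop",top.round(1),"mean",T.mean(0).round(1),"circ",round(cx,1),round(cy,1),round(rad,1),len(T))
    g=cv2.cvtColor(p,cv2.COLOR_RGB2HSV)
    for u,v in guess[n]["m"]:
        w=26; S=((g[:,:,1]<60)&(g[:,:,2]>110)).astype(np.uint8)
        k,L,st,ce=cv2.connectedComponentsWithStats(S)
        cand=[i for i in range(1,k) if np.hypot(*(ce[i]-[u,v]))<8 and st[i][4]>200]
        for i in cand:
            cs,_=cv2.findContours((L==i).astype(np.uint8),cv2.RETR_EXTERNAL,2)
            e=cv2.fitEllipse(max(cs,key=len)); 
            print(" mark",np.round(e[0],1),onplane(n,*e[0],12).round(1),"depth z",P[v+4,u+4].round(1))
E
```

```text
top
 bottle (172, 297) ztop 74.8 mean [467.6 316.8  72.4] circ 467.3 317.3 19.9 212
 bottle (268, 288) ztop 46.9 mean [482.5 114.1  44.3] circ 482.4 113.9 12.6 89
 bottle (360, 294) ztop 88.1 mean [463.5 -85.1  85.8] circ 463.3 -85.1 23.0 331
 bottle (449, 290) ztop 60.6 mean [ 468.  -278.7   58.3] circ 468.0 -279.2 16.3 152
 mark [274.1 223.6] [623.3  97.4  12. ] depth z [613.2  86.7  11.7]
 mark [313.9 217.2] [635.4   8.2  12. ] depth z [626.7  -0.7  11.8]
 mark [353.6 211. ] [647.2 -80.9  12. ] depth z [637.5 -90.2  14.2]
 mark [393.5 204.6] [ 659.3 -170.4   12. ] depth z [ 649.3 -180.2   11. ]
scene
 bottle (510, 348) ztop 72.7 mean [469.4 317.7  71.5] circ 467.9 317.1 20.2 554
 bottle (393, 285) ztop 44.6 mean [483.7 114.4  43.2] circ 482.7 114.4 13.7 151
 bottle (323, 218) ztop 86.4 mean [465.5 -83.2  85.5] circ 463.8 -84.9 23.4 281
 bottle (263, 186) ztop 58.6 mean [ 470.1 -277.7   57.3] circ 469.8 -280.3 17.4 109
 mark [324.  324.3] [623.9  96.8  12. ] depth z [625.3 107.6  14. ]
 mark [282.8 296.5] [635.8   7.3  12. ] depth z [636.8  20.   14.3]
 mark [246.6 272. ] [647.7 -82.2  12. ] depth z [647.1 -69.5  11. ]
 mark [214.4 250.4] [ 659.7 -171.5   12. ] depth z [ 659.8 -154.6   14. ]
```

```bash
cat >> h.py <<'E'
B=dict(a=(482.5,114.2),b=(469,-279.7),c=(467.5,317.2),d=(463.5,-85)); M=dict(d=(623.6,97.1),c=(635.6,7.8),b=(647.5,-81.5),a=(659.5,-171))
def go(x,y,z,yaw=7.6):
    s=r.sense(); T=R.from_euler("xyz",s["tcp_rot"],degrees=True).as_matrix()
    dl=T.T@(np.array([x,y,z])-s["tool_pos"]); yw=np.degrees(np.arctan2(T[1,1],T[0,1]))
    t=-(yaw-yw); t=(t+90)%180-90   # tool x is down: turn opposite to yaw
    print("t",s["time"],"pos",s["tool_pos"].round(1),"tilt",np.degrees(np.arccos(-T[2,0])).round(2),"yaw",yw.round(1),"q6",s["joint_pos"][5].round(1),"F",s["ft_force"].round(1),"gap",round(s["finger_gap"],1))
    print("delta",dl.round(1),"turn",t.round(1),"tool axes",T.round(2).tolist())
E
python3 -c "
from h import *
go(*B['c'],160)"
```

```text
t 0.2 pos [225.6 555.6 230.6] tilt 0.07 yaw 67.9 q6 -4.9 F [-0.5  0.2 -0.2] gap 85.4
delta [  70.7 -129.8  313.9] turn 60.3 tool axes [[-0.0, 0.38, 0.93], [-0.0, 0.93, -0.38], [-1.0, -0.0, -0.0]]
```

move_arm:
  deltas:
    - [[10,-20,45],10]
    - [[22,-40,95],20]
    - [[33,-62,147],30]
    - [[46,-85,200],40]
    - [[58,-108,255],50]
    - [[70,-130,314],60]
    - [[70,-130,314],60]
    - [[70,-130,314],60]
  jaw: 1
  squeeze: 40

```text
time: 1.2
tool_pos: [467.4, 316.8, 160.5]
tcp_rot: [-61.9, 89.9, -144.0]
ft_force: [-0.4, 0.8, 0.7]
finger_gap: 85.6
```

```bash
python3 -c "
from h import *
go(*B['c'],22)"
```

```text
t 1.2 pos [467.4 316.8 160.5] tilt 0.1 yaw 7.9 q6 21.0 F [-0.4  0.8  0.7] gap 85.6
delta [138.5   0.4  -0.5] turn 0.3 tool axes [[-0.0, 0.99, 0.14], [-0.0, 0.14, -0.99], [-1.0, -0.0, 0.0]]
```

move_arm:
  deltas:
    - [[45,0,0],0]
    - [[90,0,0],0]
    - [[125,0,0],0]
    - [[142,0,0],0]
    - [[142,0,0],0]

```text
time: 1.82
tool_pos: [465.9, 317.2, 17.9]
tcp_rot: [-68.1, 89.8, -150.1]
ft_force: [-0.6, -0.1, 0.2]
finger_gap: 85.5
```

move_arm:
  deltas:
    - [[0,0,0],0]
    - [[0,0,0],0]
    - [[0,0,0],0]
    - [[0,0,0],0]
    - [[0,0,0],0]
    - [[0,0,0],0]
  jaw: -1

```text
time: 2.58
tool_pos: [467.2, 318.0, 19.8]
tcp_rot: [-94.6, 90.0, -176.6]
ft_force: [-1.8, 0.1, 6.7]
finger_gap: 45.0
```

```bash
python3 -c "
from h import *
p,d=r.snapshot('scene'); cv2.imwrite('pics/s1.png',cv2.resize(p[200:440,380:640,::-1],None,fx=2,fy=2))
go(*B['c'],160)"
```

```text
t 2.625 pos [467.1 318.   19.8] tilt 0.04 yaw 8.0 q6 21.0 F [-1.2  0.7  6.9] gap 45.1
delta [-1.402e+02  1.000e-01  8.000e-01] turn 0.4 tool axes [[-0.0, 0.99, 0.14], [-0.0, 0.14, -0.99], [-1.0, -0.0, 0.0]]
```

View pics/s1.png

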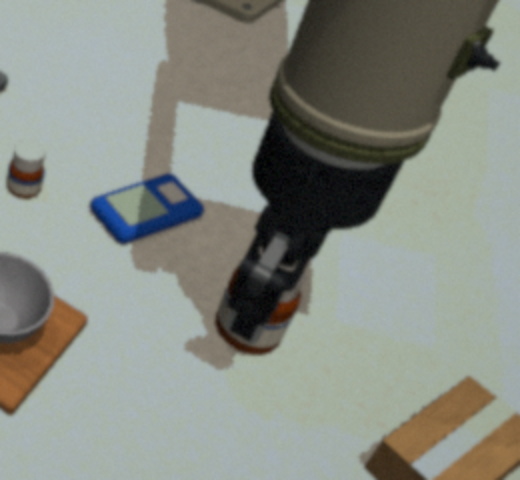

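The fingers hold bottle C (crop near 260,310) at its body, still upright, with a 45 mm gap. Lifting next.

move_arm:
  deltas:
    - [[-15,0,0],0]
    - [[-55,0,0],0]
    - [[-100,0,0],0]
    - [[-140,0,0],0]
    - [[-140,0,0],0]

```text
time: 3.25
tool_pos: [470.1, 319.4, 165.9]
tcp_rot: [112.1, 89.5, 30.1]
ft_force: [-0.8, 0.1, -1.7]
finger_gap: 44.8
```

```bash
python3 -c "
from h import *
go(*M['c'],160)"
```

```text
t 3.25 pos [470.1 319.4 165.9] tilt 0.5 yaw 8.0 q6 21.0 F [-0.8  0.1 -1.7] gap 44.8
delta [  5.7 120.5 331.6] turn 0.4 tool axes [[0.01, 0.99, 0.14], [0.0, 0.14, -0.99], [-1.0, 0.01, -0.0]]
```

move_arm:
  deltas:
    - [[1,8,22],0]
    - [[2,22,62],0]
    - [[3,40,110],0]
    - [[4,58,160],0]
    - [[4,76,210],0]
    - [[5,94,258],0]
    - [[5,109,300],0]
    - [[5,118,325],0]
    - [[5,120,332],0]
    - [[5,120,332],0]
    - [[5,120,332],0]

```text
time: 4.62
tool_pos: [634.6, 8.8, 160.7]
tcp_rot: [116.1, 89.5, 34.2]
ft_force: [-0.0, -0.8, -1.4]
finger_gap: 44.8
```

```bash
python3 -c "
from h import *
go(*M['c'],33)"
```

```text
t 4.625 pos [634.6   8.8 160.7] tilt 0.49 yaw 8.1 q6 -12.1 F [-0.  -0.8 -1.4] gap 44.8
delta [127.7  -0.2   1.6] turn 0.5 tool axes [[0.01, 0.99, 0.14], [0.0, 0.14, -0.99], [-1.0, 0.01, -0.0]]
```

move_arm:
  deltas:
    - [[35,0,0],0]
    - [[75,0,1],0]
    - [[105,0,1],0]
    - [[120,0,1],0]
    - [[125,0,1],0]
    - [[127,0,1],0]
    - [[127,0,1],0]
    - [[127,0,1],0]

```text
time: 5.62
tool_pos: [636.5, 8.3, 34.8]
tcp_rot: [110.1, 89.4, 28.1]
ft_force: [-0.5, 0.6, 0.4]
finger_gap: 44.5
```

```bash
python3 -c "
from h import *
go(M['c'][0],M['c'][1]+.8,32)"
```

```text
t 5.625 pos [636.5   8.3  34.8] tilt 0.57 yaw 8.1 q6 -12.2 F [-0.5  0.6  0.4] gap 44.5
delta [ 2.8 -0.8 -0.4] turn 0.5 tool axes [[0.01, 0.99, 0.14], [0.0, 0.14, -0.99], [-1.0, 0.01, -0.0]]
```

move_arm:
  deltas:
    - [[1,-0.5,0],0]
    - [[2.5,-0.5,0],0]
    - [[2.5,-0.5,0],0]

```text
time: 6.0
tool_pos: [635.8, 8.3, 32.1]
tcp_rot: [111.2, 89.4, 29.2]
ft_force: [0.2, 0.4, 0.1]
finger_gap: 45.1
```

move_arm:
  deltas:
    - [[0,0,0],0]
    - [[0,0,0],0]
    - [[0,0,0],0]
    - [[0,0,0],0]
  jaw: 1

```text
time: 6.5
tool_pos: [635.9, 8.2, 32.2]
tcp_rot: [110.9, 89.4, 29.0]
ft_force: [-0.9, -0.1, 0.1]
finger_gap: 85.5
```

move_arm:
  deltas:
    - [[-20,0,0],0]
    - [[-60,0,0],0]
    - [[-110,0,0],0]
    - [[-130,0,0],0]
    - [[-130,0,0],0]
    - [[-130,0,0],0]

```text
time: 7.25
tool_pos: [633.7, 7.7, 160.4]
tcp_rot: [120.7, 89.6, 38.8]
ft_force: [0.2, -0.2, -0.6]
finger_gap: 85.7
```

```bash
python3 -c "
from h import *
go(*B['a'],125)"
```

```text
t 7.25 pos [633.7   7.7 160.4] tilt 0.45 yaw 8.1 q6 -12.2 F [ 0.2 -0.2 -0.6] gap 85.7
delta [  35.  -135.  -126.5] turn 0.5 tool axes [[0.01, 0.99, 0.14], [0.0, 0.14, -0.99], [-1.0, 0.01, -0.0]]
```

move_arm:
  deltas:
    - [[0,-15,-14],0]
    - [[0,-45,-42],0]
    - [[0,-80,-75],0]
    - [[5,-110,-103],0]
    - [[15,-130,-122],0]
    - [[35,-135,-126],0]
    - [[35,-135,-126],0]
    - [[35,-135,-126],0]

```text
time: 8.25
tool_pos: [482.4, 113.4, 124.5]
tcp_rot: [126.9, 89.6, 44.9]
ft_force: [1.0, 0.2, 0.6]
finger_gap: 85.5
```

```bash
python3 -c "
from h import *
p,d=r.snapshot('scene'); cv2.imwrite('pics/s2.png',cv2.resize(p[160:400,200:460,::-1],None,fx=2,fy=2))
go(*B['a'],5)"
```

```text
t 8.3 pos [483.  113.4 125.1] tilt 0.44 yaw 8.0 q6 -1.0 F [-0.4  0.6 -0.5] gap 85.2
delta [120.1  -1.1  -0.4] turn 0.4 tool axes [[0.01, 0.99, 0.14], [0.0, 0.14, -0.99], [-1.0, 0.01, -0.0]]
```

View pics/s2.png

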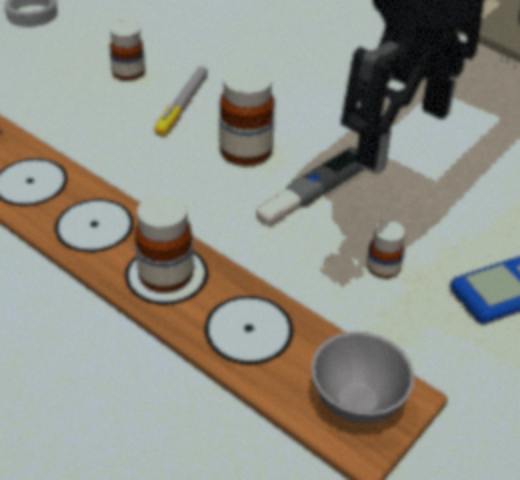

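Bottle C stands upright on mark 2 (crop 165,250), and the gripper hangs open above bottle A (crop 387,250).

move_arm:
  deltas:
    - [[40,0,0],0]
    - [[80,-1,0],0]
    - [[105,-1,0],0]
    - [[116,-1,0],0]
    - [[120,-1,0],0]
    - [[120,-1,0],0]
    - [[120,-1,0],0]

```text
time: 9.18
tool_pos: [483.7, 113.9, 6.3]
tcp_rot: [114.5, 89.5, 32.5]
ft_force: [0.3, -0.2, -0.5]
finger_gap: 85.6
```

move_arm:
  deltas:
    - [[0,0,0],0]
    - [[0,0,0],0]
    - [[0,0,0],0]
    - [[0,0,0],0]
    - [[0,0,0],0]
    - [[0,0,0],0]
    - [[0,0,0],0]
  jaw: -1
  squeeze: 30

```text
time: 10.05
tool_pos: [484.0, 114.0, 6.6]
tcp_rot: [113.4, 89.4, 31.5]
ft_force: [-1.1, 0.1, 5.5]
finger_gap: 28.7
```

move_arm:
  deltas:
    - [[-10,0,0],0]
    - [[-45,0,0],0]
    - [[-100,0,0],0]
    - [[-145,0,0],0]
    - [[-155,0,0],0]
    - [[-155,0,0],0]
    - [[-155,0,0],0]

```text
time: 10.92
tool_pos: [481.5, 113.0, 159.6]
tcp_rot: [124.0, 89.6, 42.0]
ft_force: [-0.2, -0.3, -0.6]
finger_gap: 29.0
```

```bash
python3 -c "
from h import *
go(*M['a'],160)"
```

```text
t 10.925 pos [481.5 113.  159.6] tilt 0.4 yaw 8.0 q6 -1.0 F [-0.2 -0.3 -0.6] gap 29.0
delta [ -0.8 136.5 306.2] turn 0.4 tool axes [[0.01, 0.99, 0.14], [0.0, 0.14, -0.99], [-1.0, 0.01, -0.0]]
```

move_arm:
  deltas:
    - [[0,10,22],0]
    - [[0,29,65],0]
    - [[-1,51,115],0]
    - [[-1,74,165],0]
    - [[-1,96,215],0]
    - [[-1,115,258],0]
    - [[-1,129,289],0]
    - [[-1,135,302],0]
    - [[-1,136,306],0]
    - [[-1,136,306],0]
    - [[-1,136,306],0]

```text
time: 12.3
tool_pos: [658.7, -169.7, 160.3]
tcp_rot: [126.7, 89.6, 44.8]
ft_force: [0.2, -0.5, 0.9]
finger_gap: 28.7
```

```bash
python3 -c "
from h import *
go(*M['a'],20)"
```

```text
t 12.3 pos [ 658.7 -169.7  160.3] tilt 0.41 yaw 8.1 q6 -27.1 F [ 0.2 -0.5  0.9] gap 28.7
delta [140.3  -0.2   2. ] turn 0.5 tool axes [[0.01, 0.99, 0.14], [0.01, 0.14, -0.99], [-1.0, 0.01, -0.0]]
```

move_arm:
  deltas:
    - [[35,0,1],0]
    - [[75,0,2],0]
    - [[110,0,2],0]
    - [[128,0,2],0]
    - [[136,0,2],0]
    - [[139,0,2],0]
    - [[141,0,2],0]
    - [[141,0,2],0]
    - [[141,0,2],0]

```text
time: 13.42
tool_pos: [660.1, -171.2, 20.1]
tcp_rot: [119.1, 89.6, 37.2]
ft_force: [0.1, -0.3, -0.3]
finger_gap: 29.0
```

```bash
python3 -c "
from h import *
go(*M['a'],18)"
```

```text
t 13.425 pos [ 660.1 -171.2   20.1] tilt 0.44 yaw 8.1 q6 -27.3 F [ 0.1 -0.3 -0.3] gap 29.0
delta [ 2.1 -0.6 -0.3] turn 0.5 tool axes [[0.01, 0.99, 0.14], [0.0, 0.14, -0.99], [-1.0, 0.01, -0.0]]
```

move_arm:
  deltas:
    - [[1,-0.5,0],0]
    - [[2,-0.5,0],0]
    - [[2,-0.5,0],0]

```text
time: 13.8
tool_pos: [659.8, -171.4, 18.7]
tcp_rot: [116.6, 89.6, 34.7]
ft_force: [-2.5, 0.2, 4.5]
finger_gap: 28.4
```

move_arm:
  deltas:
    - [[0,0,0],0]
    - [[0,0,0],0]
    - [[0,0,0],0]
    - [[0,0,0],0]
    - [[0,0,0],0]
  jaw: 1

```text
time: 14.42
tool_pos: [659.8, -171.4, 18.6]
tcp_rot: [117.0, 89.6, 35.1]
ft_force: [-0.3, -0.6, -0.1]
finger_gap: 85.6
```

move_arm:
  deltas:
    - [[-20,0,0],0]
    - [[-60,0,0],0]
    - [[-110,0,0],0]
    - [[-140,0,0],0]
    - [[-145,0,0],0]
    - [[-145,0,0],0]

```text
time: 15.18
tool_pos: [658.9, -172.1, 163.9]
tcp_rot: [113.4, 89.5, 31.5]
ft_force: [-0.0, 0.5, -0.9]
finger_gap: 85.7
```

```bash
python3 -c "
from h import *
go(*B['d'],163)"
```

```text
t 15.175 pos [ 658.9 -172.1  163.9] tilt 0.47 yaw 8.1 q6 -27.3 F [-0.   0.5 -0.9] gap 85.7
delta [  -0.  -181.2 -113.7] turn 0.5 tool axes [[0.01, 0.99, 0.14], [0.0, 0.14, -0.99], [-1.0, 0.01, -0.0]]
```

move_arm:
  deltas:
    - [[0,-20,-12],0]
    - [[0,-60,-38],0]
    - [[0,-105,-66],0]
    - [[0,-145,-91],0]
    - [[0,-172,-108],0]
    - [[0,-181,-114],0]
    - [[0,-181,-114],0]
    - [[0,-181,-114],0]

```text
time: 16.18
tool_pos: [464.4, -85.1, 162.8]
tcp_rot: [112.8, 89.5, 30.9]
ft_force: [0.6, 0.4, -0.6]
finger_gap: 85.4
```

```bash
python3 -c "
from h import *
go(*B['d'],24)"
```

```text
t 16.175 pos [464.4 -85.1 162.8] tilt 0.47 yaw 8.1 q6 -25.0 F [ 0.6  0.4 -0.6] gap 85.4
delta [138.8  -1.9   0.2] turn 0.5 tool axes [[0.01, 0.99, 0.14], [0.0, 0.14, -0.99], [-1.0, 0.01, -0.0]]
```

move_arm:
  deltas:
    - [[35,-1,0],0]
    - [[75,-2,0],0]
    - [[110,-2,0],0]
    - [[130,-2,0],0]
    - [[137,-2,0],0]
    - [[137,-2,0],0]
    - [[137,-2,0],0]

```text
time: 17.05
tool_pos: [464.5, -85.2, 26.9]
tcp_rot: [104.5, 89.5, 22.6]
ft_force: [0.2, 0.3, -0.1]
finger_gap: 85.6
```

move_arm:
  deltas:
    - [[0,0,0],0]
    - [[0,0,0],0]
    - [[0,0,0],0]
    - [[0,0,0],0]
    - [[0,0,0],0]
    - [[0,0,0],0]
  jaw: -1
  squeeze: 45

```text
time: 17.8
tool_pos: [465.3, -85.5, 28.2]
tcp_rot: [98.0, 89.4, 16.1]
ft_force: [-1.5, 0.0, 6.2]
finger_gap: 52.7
```

move_arm:
  deltas:
    - [[-10,0,0],0]
    - [[-45,0,0],0]
    - [[-100,0,0],0]
    - [[-150,0,0],0]
    - [[-170,0,0],0]
    - [[-170,0,0],0]
    - [[-170,0,0],0]

```text
time: 18.68
tool_pos: [462.8, -85.8, 197.0]
tcp_rot: [104.0, 89.5, 22.1]
ft_force: [0.1, 0.9, -2.2]
finger_gap: 52.8
```

```bash
python3 -c "
from h import *
go(*M['d'],195)"
```

```text
t 18.675 pos [462.8 -85.8 197. ] tilt 0.54 yaw 8.1 q6 -25.1 F [ 0.1  0.9 -2.2] gap 52.8
delta [   4.   184.9 -158.4] turn 0.5 tool axes [[0.01, 0.99, 0.14], [0.0, 0.14, -0.99], [-1.0, 0.01, -0.0]]
```

move_arm:
  deltas:
    - [[0,14,-12],0]
    - [[0,45,-38],0]
    - [[1,84,-72],0]
    - [[2,122,-105],0]
    - [[3,155,-133],0]
    - [[4,177,-152],0]
    - [[4,185,-158],0]
    - [[4,185,-158],0]
    - [[4,185,-158],0]

```text
time: 19.8
tool_pos: [623.1, 96.0, 194.6]
tcp_rot: [104.2, 89.5, 22.3]
ft_force: [-0.1, 1.0, -0.5]
finger_gap: 52.9
```

```bash
python3 -c "
from h import *
go(M['d'][0],96.6,41)"
```

```text
t 19.8 pos [623.1  96.  194.6] tilt 0.48 yaw 8.1 q6 -4.1 F [-0.1  1.  -0.5] gap 52.9
delta [153.6  -0.7  -0.2] turn 0.5 tool axes [[0.01, 0.99, 0.14], [0.0, 0.14, -0.99], [-1.0, 0.01, -0.0]]
```

move_arm:
  deltas:
    - [[35,-1,0],0]
    - [[75,-1,0],0]
    - [[112,-1,0],0]
    - [[136,-1,0],0]
    - [[148,-1,0],0]
    - [[152,-1,0],0]
    - [[154,-1,0],0]
    - [[154,-1,0],0]
    - [[154,-1,0],0]

```text
time: 20.92
tool_pos: [624.0, 96.5, 41.5]
tcp_rot: [101.6, 89.4, 19.6]
ft_force: [-0.3, 0.4, -1.8]
finger_gap: 52.8
```

```bash
python3 -c "
from h import *
go(M['d'][0],96.6,40)"
```

```text
t 20.925 pos [624.   96.5  41.5] tilt 0.56 yaw 8.1 q6 -4.1 F [-0.3  0.4 -1.8] gap 52.8
delta [ 1.5 -0.4 -0.2] turn 0.5 tool axes [[0.01, 0.99, 0.14], [0.0, 0.14, -0.99], [-1.0, 0.01, -0.0]]
```

move_arm:
  deltas:
    - [[1,0,0],0]
    - [[2,0,0],0]
    - [[2,0,0],0]

```text
time: 21.3
tool_pos: [624.4, 96.6, 40.3]
tcp_rot: [100.6, 89.4, 18.7]
ft_force: [-1.9, 0.2, 4.4]
finger_gap: 53.1
```

move_arm:
  deltas:
    - [[0,0,0],0]
    - [[0,0,0],0]
    - [[0,0,0],0]
    - [[0,0,0],0]
    - [[0,0,0],0]
  jaw: 1

```text
time: 21.92
tool_pos: [624.4, 96.5, 40.2]
tcp_rot: [100.6, 89.4, 18.7]
ft_force: [0.4, -0.5, 1.2]
finger_gap: 85.0
```

move_arm:
  deltas:
    - [[-20,0,0],0]
    - [[-60,0,0],0]
    - [[-110,0,0],0]
    - [[-145,0,0],0]
    - [[-155,0,0],0]
    - [[-155,0,0],0]

```text
time: 22.68
tool_pos: [623.2, 96.0, 196.2]
tcp_rot: [98.5, 89.3, 16.6]
ft_force: [0.0, -0.1, 0.5]
finger_gap: 85.4
```

```bash
python3 -c "
from h import *
go(*B['b'],150)"
```

```text
t 22.675 pos [623.2  96.  196.2] tilt 0.7 yaw 8.1 q6 -4.1 F [ 0.  -0.1  0.5] gap 85.4
delta [  43.1 -205.9  350.5] turn 0.5 tool axes [[0.01, 0.99, 0.14], [0.0, 0.14, -0.99], [-1.0, 0.01, -0.0]]
```

move_arm:
  deltas:
    - [[0,-12,21],0]
    - [[0,-38,65],0]
    - [[0,-66,113],0]
    - [[0,-95,162],0]
    - [[0,-124,211],0]
    - [[5,-153,260],0]
    - [[15,-180,306],0]
    - [[30,-198,337],0]
    - [[43,-206,350],0]
    - [[43,-206,350],0]
    - [[43,-206,350],0]

```text
time: 24.05
tool_pos: [469.1, -278.2, 150.0]
tcp_rot: [102.3, 89.3, 20.4]
ft_force: [0.7, 0.3, 0.6]
finger_gap: 85.6
```

```bash
python3 -c "
from h import *
p,d=r.snapshot('scene'); cv2.imwrite('pics/s3.png',p[:,:,::-1])
go(*B['b'],12)"
```

```text
t 24.1 pos [ 469.5 -278.3  150.5] tilt 0.72 yaw 8.1 q6 -44.7 F [ 0.3  0.3 -1.3] gap 85.1
delta [138.5  -2.5   1.6] turn 0.5 tool axes [[0.01, 0.99, 0.14], [0.0, 0.14, -0.99], [-1.0, 0.01, -0.0]]
```

View pics/s3.png

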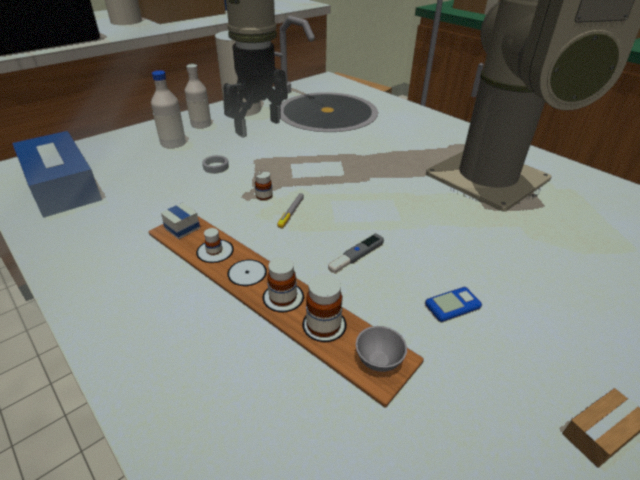

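Bottles D, C and A stand upright on their rings (322,310; 282,283; 212,243). B is still on the counter at (263,186), and the ring at (247,272) is free for it.

move_arm:
  deltas:
    - [[35,-1,1],0]
    - [[75,-2,1],0]
    - [[110,-2,1],0]
    - [[130,-2,1],0]
    - [[138,-2,1],0]
    - [[138,-2,1],0]
    - [[138,-2,1],0]

```text
time: 24.98
tool_pos: [470.5, -279.5, 14.0]
tcp_rot: [90.8, 89.2, 9.0]
ft_force: [0.5, 0.4, 0.8]
finger_gap: 85.3
```

move_arm:
  deltas:
    - [[0,0,0],0]
    - [[0,0,0],0]
    - [[0,0,0],0]
    - [[0,0,0],0]
    - [[0,0,0],0]
    - [[0,0,0],0]
    - [[0,0,0],0]
  jaw: -1
  squeeze: 35

```text
time: 25.85
tool_pos: [470.9, -279.9, 14.7]
tcp_rot: [88.0, 89.1, 6.2]
ft_force: [-1.0, 0.0, 5.5]
finger_gap: 36.5
```

move_arm:
  deltas:
    - [[-10,0,0],0]
    - [[-45,0,0],0]
    - [[-100,0,0],0]
    - [[-145,0,0],0]
    - [[-160,0,0],0]
    - [[-160,0,0],0]
    - [[-160,0,0],0]

```text
time: 26.72
tool_pos: [467.5, -279.4, 172.4]
tcp_rot: [98.5, 89.3, 16.7]
ft_force: [-0.1, 0.3, 0.4]
finger_gap: 37.0
```

```bash
python3 -c "
from h import *
go(*M['b'],172)"
```

```text
t 26.725 pos [ 467.5 -279.4  172.4] tilt 0.72 yaw 8.2 q6 -44.9 F [-0.1  0.3  0.4] gap 37.0
delta [   3.3  206.2 -170.3] turn 0.6 tool axes [[0.01, 0.99, 0.14], [0.0, 0.14, -0.99], [-1.0, 0.01, -0.0]]
```

move_arm:
  deltas:
    - [[0,14,-12],0]
    - [[0,45,-38],0]
    - [[1,84,-70],0]
    - [[2,126,-104],0]
    - [[3,164,-136],0]
    - [[3,192,-159],0]
    - [[3,204,-168],0]
    - [[3,206,-170],0]
    - [[3,206,-170],0]
    - [[3,206,-170],0]

```text
time: 27.98
tool_pos: [646.7, -82.9, 172.3]
tcp_rot: [98.0, 89.3, 16.1]
ft_force: [0.4, 0.3, 0.3]
finger_gap: 36.7
```

```bash
python3 -c "
from h import *
go(*M['b'],27.5)"
```

```text
t 27.975 pos [646.7 -82.9 172.3] tilt 0.71 yaw 8.1 q6 -20.1 F [0.4 0.3 0.3] gap 36.7
delta [144.8  -0.8  -1. ] turn 0.5 tool axes [[0.01, 0.99, 0.14], [0.0, 0.14, -0.99], [-1.0, 0.01, -0.0]]
```

move_arm:
  deltas:
    - [[35,-1,-1],0]
    - [[75,-1,-1],0]
    - [[108,-1,-1],0]
    - [[130,-1,-1],0]
    - [[140,-1,-1],0]
    - [[143,-1,-1],0]
    - [[145,-1,-1],0]
    - [[145,-1,-1],0]
    - [[145,-1,-1],0]

```text
time: 29.1
tool_pos: [647.9, -81.6, 28.1]
tcp_rot: [95.7, 89.2, 13.7]
ft_force: [0.4, -0.1, -0.5]
finger_gap: 36.8
```

```bash
python3 -c "
from h import *
go(*M['b'],26.5)"
```

```text
t 29.1 pos [647.9 -81.6  28.1] tilt 0.77 yaw 8.1 q6 -20.1 F [ 0.4 -0.1 -0.5] gap 36.8
delta [ 1.6 -0.4 -0.2] turn 0.5 tool axes [[0.01, 0.99, 0.14], [0.0, 0.14, -0.99], [-1.0, 0.01, -0.0]]
```

move_arm:
  deltas:
    - [[1,0,0],0]
    - [[2,0,0],0]
    - [[2,0,0],0]

```text
time: 29.48
tool_pos: [648.2, -81.6, 26.7]
tcp_rot: [94.6, 89.2, 12.7]
ft_force: [-1.8, 1.4, 4.2]
finger_gap: 36.6
```

move_arm:
  deltas:
    - [[0,0,0],0]
    - [[0,0,0],0]
    - [[0,0,0],0]
    - [[0,0,0],0]
    - [[0,0,0],0]
  jaw: 1

```text
time: 30.1
tool_pos: [648.2, -81.6, 26.7]
tcp_rot: [94.7, 89.2, 12.8]
ft_force: [-0.1, 1.2, -0.4]
finger_gap: 85.4
```

move_arm:
  deltas:
    - [[-20,0,0],0]
    - [[-60,0,0],0]
    - [[-110,0,0],0]
    - [[-150,0,0],0]
    - [[-170,0,0],0]
    - [[-170,0,0],0]

```text
time: 30.85
tool_pos: [646.9, -82.3, 199.0]
tcp_rot: [89.5, 89.0, 7.6]
ft_force: [-0.2, 0.4, 0.0]
finger_gap: 85.2
```

move_arm:
  deltas:
    - [[0,-20,20],0]
    - [[0,-60,60],0]
    - [[0,-100,110],0]
    - [[0,-140,160],0]
    - [[0,-170,200],0]
    - [[0,-180,220],0]
    - [[0,-180,220],0]
    - [[0,-180,220],0]

```text
time: 31.85
tool_pos: [500.0, -324.2, 194.7]
tcp_rot: [95.6, 89.0, 13.7]
ft_force: [-0.7, 0.9, -0.3]
finger_gap: 85.1
```

Run:
```python
from h import *
H=dict(a=44,b=58,c=72,d=86)
for n in("top","scene"):
    p,d=r.snapshot(n); P=cloud(n,d); cv2.imwrite(f"pics/{n}9.png",p[:,:,::-1])
    for k in "dcba":
        m=M[k]; Q=P.reshape(-1,3); Q=Q[np.hypot(Q[:,0]-m[0],Q[:,1]-m[1])<40]
        T=Q[(Q[:,2]>H[k]+12-5)]; (cx,cy),rad=cv2.minEnclosingCircle(T[:,:2].astype(np.float32))
        print(n,k,"top z",np.percentile(T[:,2],95).round(1),"err",round(cx-m[0],1),round(cy-m[1],1),"mean",(T.mean(0)[:2]-m).round(1),"rad",round(rad,1))
cv2.imwrite("pics/fin.png",cv2.resize(cv2.imread("pics/scene9.png")[190:420,140:440],None,fx=2.5,fy=2.5))
s=r.sense(); print(s["time"],s["tool_pos"],s["finger_gap"])
```

```text
top d top z 101.4 err 1.3 -0.0 mean [ 1.  -0.4] rad 23.0
top c top z 86.9 err 1.2 0.9 mean [1.  0.6] rad 19.4
top b top z 73.1 err 1.6 0.8 mean [1.1 0.9] rad 16.7
top a top z 59.5 err 1.5 0.1 mean [ 0.8 -0. ] rad 13.0
scene d top z 99.1 err 1.5 -0.3 mean [3.3 1.1] rad 23.7
scene c top z 84.8 err 0.8 1.0 mean [2.6 2. ] rad 20.9
scene b top z 71.1 err 1.6 0.8 mean [2.8 1.8] rad 16.7
scene a top z 57.2 err 1.5 -0.0 mean [1.9 1.2] rad 14.3
31.95 [ 500.38571791 -324.06460209  195.31143593] 85.46335625822094
```

View pics/fin.png

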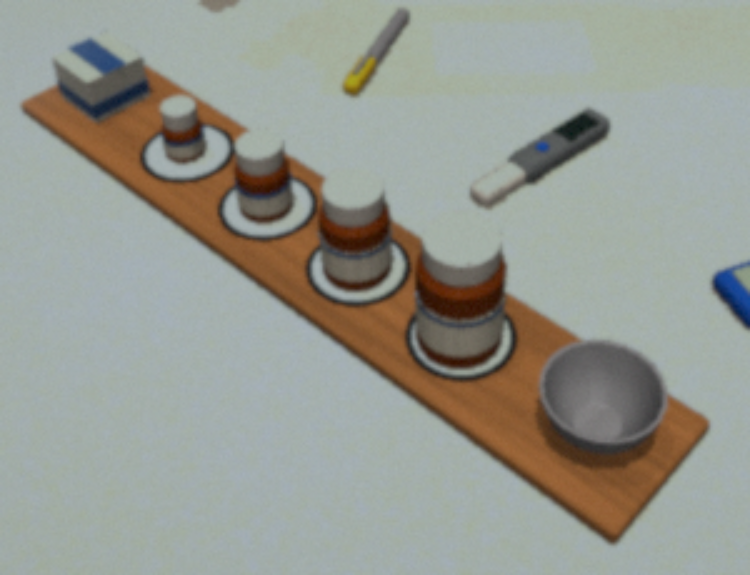

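View pics/top9.png

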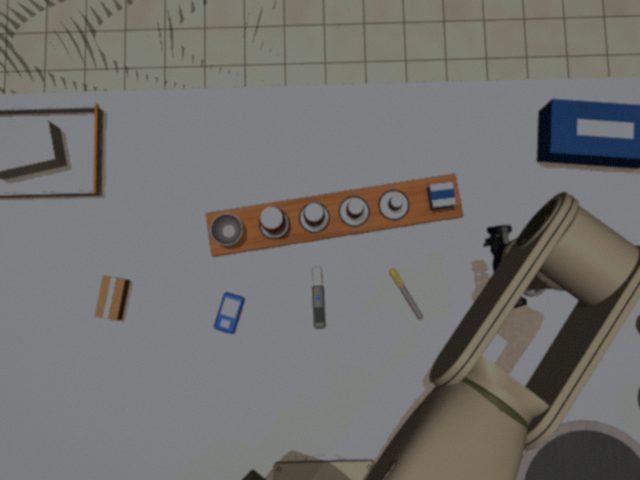

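The row is complete: D, C, B and A run from the bowl to the carton, each upright and within about 2 mm of its ring centre. The bowl (227,230) and the carton (442,195) have not moved, and the robot is clear, so I'm handing in.

```bash
python3 -c "
from bench import r
print(r.hand_in())"
```

```text
the job is handed in; nothing more can be done
None
```

All four bottles stand upright on their ring marks in order of size. The largest is at the bowl end, on mark 1, and the smallest is by the carton, on mark 4. I handed the job in with about 32 s on the clock, out of the 115 s allowed.

- **Position:** fitting each cap in both cameras put the bottles 0.8–1.6 mm off their ring centres in x and at most 1.0 mm off in y. All four lean the same way in x, by up to 1.6 mm, which is within the 2 mm calibration. I left that as it was.
- **Upright:** cap heights were within 4 mm of what upright bottles should read. The top camera reads 2–4 mm high.
- **One disagreement:** the plain average of the scene camera's points came out 2–3 mm off in x. That camera sees only one side of each bottle, so I trusted the circle fit instead.
- **Bowl and carton:** neither had moved in the final pictures.
- **Forces:** the readings I saw stayed under 10 N. The gripper was open and clear of everything at hand-in.

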